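# Tare the balance for a dish pried off the nested stack

### The arm

A 6-joint arm with a two-finger parallel gripper is mounted at the origin on the work surface. World frame = base frame: x ahead of the robot, y to its left, z up, the work surface at z = 0. Lengths are in m, angles in rad, forces in N, time in s.
With the tool pointing down it reaches from about 0.35 to 0.975 m from the base axis. Payload 4.9 kg.
Tool frame: the origin (TCP) lies at the very end of the fingers, on their centre line; the grasp point (between the pads) lies 19 mm behind it; z points along the fingers, y is the line along which they close (so a half turn about z gives the same grasp; the last joint's range is limited). The gripper opens to 85 mm and grips with 20 to 120 N. Pads are 22 mm wide; open, the fingers measure 114 mm over their backs; the gripper's body (76 mm by 85 mm) begins 54 mm behind the grasp point. The pads swing forward as they close: fully open they stand 13 mm farther back than shut.
Start: joints at [1.104, 0.053, 1.613, -0, 1.476, -0.119], TCP at [0.213, 0.588, 0.231] pointing down, gripper open.
Joint ranges: [-3.01, 3.01], [-1.01, 2.22], [0.06, 2.58], [-1.02, 4.17], [0.09, 2.62], [-3.14, 3.14]. Speed limits (rad/s): [2.57, 2.57, 3.14, 3.14, 3.14, 3.14].

### API

Orientations are given as a rotation vector (axis times angle).
In Python, from station import ctrl gives the robot as it stands. The module is installed in compiled form; this text tells all that it offers.
- The arm moves only by the tool jog_arm, never from a script. Its argument "steps" is a list of rows, each an object with "delta_rot": the turn, a rotation vector about the tool's x, y, z in degrees, a list of three; "linear": the shift along the tool's x, y, z in m, a list of three; "grip": the finger opening in m, from 0 to 0.0854. In form: [{"delta_rot": [rx, ry, rz], "linear": [x, y, z], "grip": grip}, ...]. A call has 1 to 10 rows; each row shifts and turns the commanded pose from where the row before left it, along the tool's axes as they then stand; what a row does not reach is not made up. A row lasts 1/10 s, in which the tool goes at most 50 mm and 8.59 degrees, less where a joint would pass 70% of its speed; a pose out of reach is approached as far as the arm can. A call with a gripper value outside its range is refused whole. The fingers move at their own pace and stop on an object; "newtons" is the grip in N (left out, the last holds). Time passes only in rows, so rows that do not move let the fingers close. It gives the time, the measured TCP pose, the force, the opening and the grip force at its end, in the units of the state.
- ctrl.get_obs(): the state, without advancing time (a new reading comes with each control period).
- ctrl.get_image(name): name is "scene" or "side" or "wrist"; returns (picture, depth): 400x640x3 uint8, red, green, blue; 400x640 float32, m along the optical axis (not along the pixel's ray), 0 where there is no reading.
- ctrl.camera_info(name): a dict with "camera_matrix" (3x3 intrinsics, pixels), "R" (3x3) and "t" (3): a world point X has camera coordinates R X + t; the wrist camera has in their place "T_tool_cam" (4x4, takes a point from camera to tool coordinates, whose origin is the TCP and whose axes are the flange's). Camera axes: x right, y down, z forward; pixel columns grow to the right and rows downward; lengths in m; the calibration is good to about 2 mm. A picture is of the moment at which its call begins: read the wrist's pose just before it. camera_info takes no time and is no camera call.
- ctrl.finish_job(): hands the job in; it is judged then, once.
The state is a dict: "t": time; "q": joint angles; "dq": joint speeds; "effort": joint torques, N m; "tool_pos": TCP position; "tool_rot": TCP orientation; "contact_force": force on the tool from outside, world axes, zero at the start; "wrist_torque": the same for the moment, N m; "opening": finger opening in m; "grip_force": force on a finger pad.
Only numpy, scipy, OpenCV 4.12 (cv2) and the standard library are available. Lean on these libraries where they do the work, as an engineer would, in place of code of your own. Each camera call takes 0.05 s, during which the arm holds its last target. There are 200 camera calls.

### The job

The top instrument dish is jammed in its nested stack: press the stand's pry lever down to break it loose, then lift the dish straight up off the stack and set it, upright, in the oblong pan of the balance. When the dish sits in its pan, stand the two aluminium weights that together weigh as much as the dish (300 g) upright on the round pan so that the beam levels. Keep the dish level and do not drop it, and leave the jar, bottles, carton, brush and case where they are.

Things in the scene. Friction and masses are not known exactly. Their poses are not given: they have to be found in the camera images.
- stand: Fixed grey nesting stand: base 300 x 200 x 12 mm with two captive dishes under the loose one. Origin on the table under the stack's centre; -x points to the lever's press plate, y along the dishes, z up. The second dish's rim top is 75 mm above the table. Two posts and a dark axle stand 80 mm along -x from the stack's centre, 94 mm high.
- dish: Loose top dish, bright metal, 300 g: tapered oblong trough 45 mm high, foot 40 x 116 mm, rim 60 mm wide (x) by 140 mm long (y), 168 over its two end ears. The rim is a vertical band 8 mm high, 3 thick, its top 45 mm above the origin: grip it across the 60 mm width at mid length. Origin: centre of the underside, z up. Nested, it sits 48 mm above the table, its rim 18 mm above the next dish's.
- lever (a joint): Pry lever on the stand, rad: 0 = rest, 0.26 = fully down. Pressing its plate (about 5 to 20 N) makes a fork under the dish's ears lift it out of the rubber bumpers that jam it; full travel raises the dish about 18 mm, and it then hangs free on the fork. Stiff hinge: it stays where it is left.
- lever_plate (a point): Middle of the top face of the lever's black press plate, 60 x 70 mm; 200 mm from the stack's centre, at 87.5 mm height at rest, 120 mm from the hinge axle (the axle lies towards the stack, parallel to the dishes, at height 82.5 mm). It goes down about 31 mm in all.
- balance: Fixed low white two-pan balance, housing 90 x 300 x 44 mm. Origin on the table under its centre; y runs along the beam from the oblong pan (-y) to the round pan (+y), the pans' middles 115 mm either side. A pointer 120 mm high with a black mark, seen only, stands in the middle.
- load_floor (a point): Middle of the floor of the oblong pan (100 x 172 mm outside, rim 6 mm above the floor, long side along the balance's y); 70 mm above the table when level, moves straight up and down by up to 10 mm. Axes as the balance.
- weight_floor (a point): Middle of the floor of the round pan (130 mm outside diameter, rim 6 mm above the floor); 70 mm above the table when level, moves straight up and down by up to 10 mm, against the other pan. Axes as the balance.
- beam (a joint): Tilt of the balance beam, rad: 0 = level, positive = oblong pan down and round pan up, stops at 0.09 (10 mm); about 0.06 per 100 g of difference. The place of a load within its pan does not matter.
- w100: 100 g aluminium weight: plain upright cylinder, 28 mm diameter, 60 mm tall. Origin: centre of its underside, z up.
- w200: 200 g aluminium weight: plain upright cylinder, 40 mm diameter, 60 mm tall. Origin: centre of its underside, z up.
- w400: 400 g aluminium weight: plain upright cylinder, 50 mm diameter, 76 mm tall. Origin: centre of its underside, z up. Not needed.
- jar: Bystander: glass jar, 70 mm diameter, 90 mm tall; origin under its centre.
- flask: Bystander: white bottle, 64 mm diameter, 170 mm tall; origin under its centre.
- pills: Bystander: small white jar, 52 mm diameter, 80 mm tall; origin under its centre.
- carton: Bystander: cardboard carton 90 x 140 x 60 mm; origin under its centre.
- brush: Bystander: grooming brush, wooden handle, about 200 mm long, lying along its x.
- case: Bystander: black instrument case 70 x 150 x 35 mm; origin under its centre.

How it is judged:
On the way, in this order (a step that is already met when the one before it is completed fails the run):
1. the pry lever is down and the dish is raised out of its jam (value of joint lever above 0.19 rad and z of dish in the frame of stand above 0.061 m), for 0.1 s.
2. the dish is lifted clear above the stack, upright, still over it (z of dish in the frame of stand above 0.08 m and horizontal distance between dish and stand below 0.03 m and angle between dish's own z axis and vertical below 0.2 rad), for 0.05 s.
3. the dish sits in the oblong pan, released, its pan down (horizontal distance between dish and load_floor below 0.045 m and z of dish in the frame of load_floor between -0.006 and 0.006 m and angle between dish's own z axis and vertical below 0.1 rad and value of joint beam above 0.07 rad and contact force between the fingers and dish below 0.1 N), for 0.2 s.
4. the two right weights stand on the round pan and the beam is level (horizontal distance between each of w100, w200 and weight_floor below 0.06 m and z of w100 in the frame of weight_floor between -0.006 and 0.006 m and angle between each of w100, w200's own z axis and vertical below 0.1 rad and z of w200 in the frame of weight_floor between -0.006 and 0.006 m and value of joint beam between -0.025 and 0.025 rad), for 0.2 s.
At the end, for the whole second after the job is handed in: The dish stands upright (within 0.1 rad) on the oblong pan's floor, its centre within 45 mm of the pan's; the 100 g and 200 g weights stand upright on the round pan's floor, within 60 mm of its middle; the beam is level within 0.025 rad; all are released and at rest (all of step 4 and horizontal distance between dish and load_floor below 0.045 m and z of dish in the frame of load_floor between -0.006 and 0.006 m and angle between dish's own z axis and vertical below 0.1 rad and linear speed of each of dish, w100, w200 below 0.02 m/s and contact force between the fingers and dish below 0.1 N and contact force between the fingers and w100 below 0.1 N and contact force between the fingers and w200 below 0.1 N); the robot touches nothing.
It fails at once if the dish is tipped (more than 0.45 rad) (angle between dish's own z axis and vertical above 0.45 rad).
It fails at once if the dish is let fall (faster than 0.7 m/s while not held) (contact force between the fingers and dish below 0.1 N and linear speed of dish above 0.7 m/s).
It fails at once if the jar, a bottle, the carton, the brush or the case is shoved (more than 40 mm) (distance of any of jar, flask, pills, carton, brush, case from where it was at the start of the episode above 0.04 m).
It also fails if it takes over 72 s, if anything falls off the work surface, if the arm or the gripper's body presses on something with over 40 N, if the wrist force passes 120 N, or if a joint passes its speed limit or range.

## Working session

There is one attempt and no reset: what is moved stays moved. The work goes in short steps, Python scripts to look and compute and a tool call to move; the robot and the scene stay as the last step left them, time stands still between calls to the robot, and variables do not carry over. Pictures are saved under pics/ and viewed, at most 10 in all, crops included, and the job is handed in when it is done.

Besides the shell and the picture viewer there is one more tool, called as name(argument=value, ...), one argument or row to a line, values as JSON. jog_arm: Moves the arm, as the interface text tells. Its arguments: {"type":"object","properties":{"steps":{"type":"array"},"newtons":{"type":"number"}},"required":["steps"]}

```bash
mkdir -p pics
cat > h.py <<'E'
import numpy as np, cv2
from station import ctrl
from scipy.spatial.transform import Rotation as Ro
def shot(n,fn):
    o=ctrl.get_obs(); im,d=ctrl.get_image(n); c=ctrl.camera_info(n); K=np.array(c['camera_matrix'])
    cv2.imwrite('pics/'+fn+'.png',im[:,:,::-1])
    v,u=np.mgrid[:400,:640]; P=np.stack([(u-K[0,2])/K[0,0]*d,(v-K[1,2])/K[1,1]*d,d],-1)
    if 'R' in c: W=(P-np.array(c['t']))@np.array(c['R'])
    else:
        T=np.array(c['T_tool_cam']); W=P@T[:3,:3].T+T[:3,3]
        W=W@Ro.from_rotvec(o['tool_rot']).as_matrix().T+np.array(o['tool_pos'])
    W[d==0]=np.nan
    np.savez('pics/'+fn+'.npz',im=im,W=W); return im,W
E
python3 - <<'E'
from h import *
o=ctrl.get_obs(); print(o)
print(Ro.from_rotvec(o['tool_rot']).as_matrix().round(3))
for n in('scene','side'): shot(n,n)
E
```

```text
{'t': 0.0, 'q': array([ 1.10397049e+00,  5.33646442e-02,  1.61429951e+00,  2.03257897e-05,
        1.47601298e+00, -1.19052961e-01]), 'dq': array([-0.00052451,  0.00022234, -0.00248733,  0.00198351, -0.00115524,
       -0.00043914]), 'effort': array([-2.03845440e-03, -3.93674648e+01, -3.70172167e+01, -1.96420269e-04,
        7.01101148e-03, -1.03190101e-05]), 'tool_pos': array([0.21274358, 0.58700942, 0.23005491]), 'tool_rot': array([-0.54342683, -3.09360284,  0.003125  ]), 'contact_force': array([-0.14355758,  0.03070102,  0.6005388 ]), 'wrist_torque': array([-0.03867543, -0.01001583,  0.0581922 ]), 'grip_force': 0.0, 'opening': 0.08511659768595055}
[[-0.94   0.341 -0.001]
 [ 0.341  0.94  -0.002]
 [ 0.    -0.002 -1.   ]]
```

View pics/scene.png

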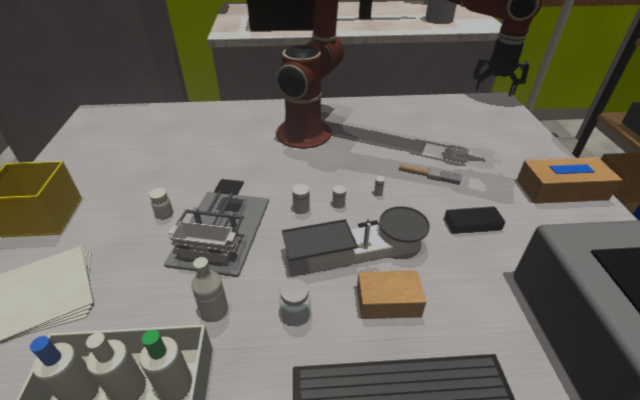

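View pics/side.png

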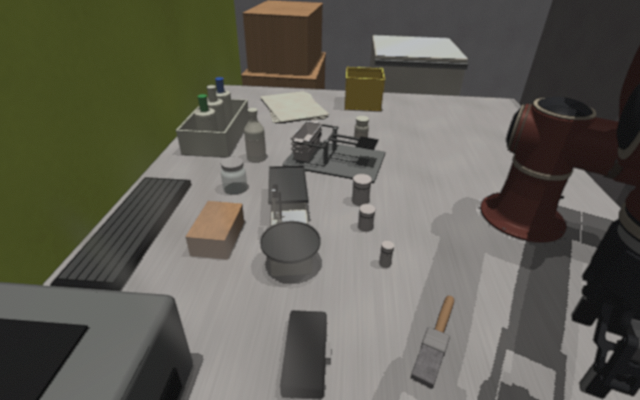

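The scene view shows the lever plate at (229,187), the dish at (205,235), the weights at (301,198), (339,196) and (379,186), the oblong pan at (320,240) and the round pan at (404,225). The side view shows the same layout from the left.

Run:
```python
from h import *
W=np.load('pics/scene.npz')['W']; W2=np.load('pics/side.npz')['W']
def clu(W,box,lo,hi,name):
    u0,v0,u1,v1=box; P=W[v0:v1,u0:u1].reshape(-1,3); P=P[(P[:,2]>lo)&(P[:,2]<hi)]
    if len(P)<5: print(name,len(P)); return
    r=cv2.minAreaRect((P[:,:2]*1000).astype(np.float32)); print(name,len(P),P.mean(0).round(4),'rect',np.round(r[0],1),np.round(r[1],1),round(r[2],1))
S=[('plate',(212,175,248,198),.075,.1),('dishrim',(165,205,248,268),.1,.12),('base',(160,180,275,275),.008,.018),
('w400',(285,180,316,215),.068,.09),('w200',(328,180,350,210),.054,.07),('w100',(370,172,390,198),.054,.07),
('oblong',(278,218,362,272),.06,.095),('round',(375,203,435,258),.06,.09),('pills',(148,185,175,220),.07,.09),('flask',(190,255,230,322),.1,.2),('jar',(275,280,315,325),.08,.1)]
for n,b,l,h in S: clu(W,b,l,h,n)
print('side')
for n,b,l,h in [('plate',(352,130,382,155),.075,.1),('dishrim',(285,118,345,165),.1,.12),('base',(278,115,390,182),.008,.018),('w400',(350,170,374,206),.068,.09),('w200',(356,202,378,232),.054,.07),('w100',(376,238,398,268),.054,.07),('oblong',(262,160,312,225),.05,.09),('round',(255,220,325,282),.05,.09)]: clu(W2,b,l,h,n)
```

```text
plate 391 [ 0.4288 -0.2334  0.0841] rect [ 435.1 -235.9] [70.2 91.7] 75.9
dishrim 0
base 2901 [ 0.5207 -0.2381  0.0113] rect [ 509.2 -298.3] [286.9 302.5] 76.7
w400 172 [ 0.4412 -0.0278  0.0741] rect [439.2 -27.8] [46.1 49.6] 88.4
w200 99 [0.4272 0.0854 0.0584] rect [427.2  85.2] [37.9 40.5] 43.6
w100 50 [0.386  0.2131 0.0577] rect [384.6 213.1] [24.2 26.9] 81.0
oblong 2170 [0.6361 0.0101 0.0698] rect [635.7  11. ] [103.9 172.6] 10.5
round 1447 [0.5948 0.237  0.0694] rect [594.1 236.8] [127.4 131.3] 80.2
pills 177 [ 0.4379 -0.4311  0.0783] rect [ 434.5 -432.5] [44.3 46.1] 76.8
flask 797 [ 0.7909 -0.2369  0.1308] rect [ 787.1 -237.8] [48.1 62. ] 24.8
jar 570 [ 0.8046 -0.0537  0.0886] rect [802.5 -53.7] [58.6 57.5] 87.9
side
plate 262 [ 0.4242 -0.2241  0.0853] rect [ 429. -232.] [76.2 81.2] 76.4
dishrim 0
base 2293 [ 0.5107 -0.2614  0.0127] rect [ 540.5 -360.4] [348.  526.4] 11.9
w400 188 [ 0.4363 -0.0182  0.0752] rect [436.1 -22. ] [50.4 46.4] 89.5
w200 149 [0.4239 0.0936 0.0599] rect [423.2  91.1] [40.5 37.4] 45.1
w100 109 [0.3819 0.2218 0.0596] rect [381.8 219.5] [26.8 26.4] 24.4
oblong 1504 [0.6288 0.0321 0.0715] rect [625.   60.1] [ 99.8 272.6] 10.3
round 2073 [0.5927 0.2426 0.0712] rect [593.4 241.8] [127.1 131.4] 4.8
```

```bash
python3 - <<'E'
from h import *
for fn,b in (('scene',(165,175,275,275)),('side',(285,115,380,165))):
    W=np.load(f'pics/{fn}.npz')['W']; u0,v0,u1,v1=b; P=W[v0:v1,u0:u1].reshape(-1,3)
    for lo,hi in((.08,.101),(.084,.1)):
        Q=P[(P[:,2]>lo)&(P[:,2]<hi)]
        H,xe,ye=np.histogram2d(Q[:,0],Q[:,1],bins=[np.arange(.38,.72,.01),np.arange(-.38,-.14,.01)])
    print(fn); print('\n'.join(''.join(' .+#'[min(3,int(np.ceil(x/4)))] for x in r)+f' {xe[i]:.2f}' for i,r in enumerate(H)))
    for x0,x1 in((.55,.7),):
        R=Q[(Q[:,0]>x0)&(Q[:,0]<x1)]; print(np.round(cv2.minAreaRect((R[:,:2]*1000).astype(np.float32))[0]),cv2.minAreaRect((R[:,:2]*1000).astype(np.float32)))
E
python3 - <<'E'
import cv2;i=cv2.imread('pics/scene.png')[170:280,150:280];cv2.imwrite('pics/c1.png',cv2.resize(i,None,fx=5,fy=5,interpolation=2))
E
```

```text
scene
            .           0.38
            ++...       0.39
           ..+++.+.     0.40
           .+.+.+..     0.41
           ++++.+..     0.42
          ..++++++      0.43
          .++++++.      0.44
           .. .+..      0.45
           ..  +        0.46
           +   .        0.47
           +  ..        0.48
          ..  +.        0.49
          ..  +         0.50
    ...   +.  +         0.51
    #++#..+  .+         0.52
    + +#++#+..+         0.53
   ..     ...#+++.      0.54
   +.          .###+    0.55
   +            . .+    0.56
  .+###..         ..    0.57
  +#. .####..     +.    0.58
  ##.     .#####. +     0.59
 .##           .#++     0.60
 .+#             +.     0.61
  .+.           .#+     0.62
  ..####..      +#+     0.63
       .###+.   ##.     0.64
           .####+       0.65
               ..       0.66
                        0.67
                        0.68
                        0.69
                        0.70
[ 594. -275.] ((593.6976928710938, -275.26409912109375), (168.9651641845703, 114.35734558105469), 79.89041900634766)
side
            ...
[... 350 characters left out ...]
       0.50
    .. .. .+  ..        0.51
    ...+#...  +.        0.52
    .. .......+...      0.53
    .        ..  #..    0.54
   ..            +...   0.55
   ...             ..   0.56
    + +...         +.   0.57
  ..#     ....    .+    0.58
  .++        .... ..    0.59
  .+.            +#.    0.60
   #             ++     0.61
   ++..          .#     0.62
     ..+.+       .#     0.63
         ..+.+. +..     0.64
              ..+       0.65
                        0.66
                        0.67
                        0.68
                        0.69
                        0.70
[ 589. -269.] ((589.021240234375, -269.0283203125), (168.7938995361328, 111.11250305175781), 77.75830078125)
```

View pics/c1.png

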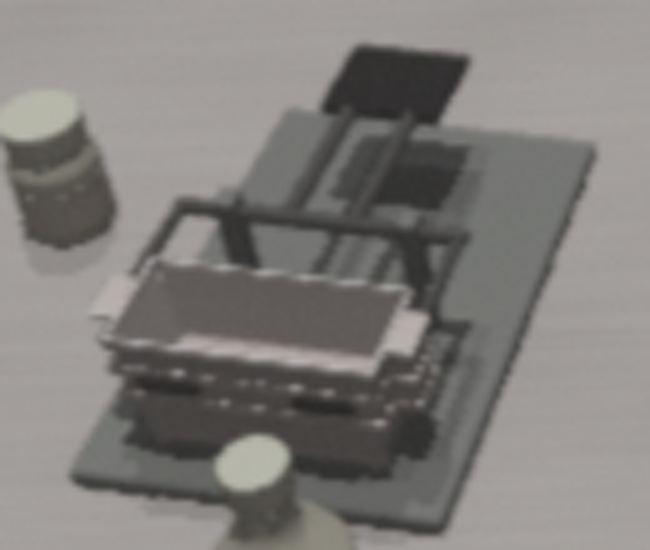

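The crop shows the jammed dish (rim near (265,310)), its end ears, the two-arm lever, and the press plate at (400,85). The stand's yaw is about -13.5°. I'll swing the arm round towards the lever.

jog_arm(
  steps=[
    {"delta_rot":[0,0,4.2],"linear":[-0.047,-0.007,0],"grip":0},
    {"delta_rot":[0,0,4.2],"linear":[-0.047,-0.007,0],"grip":0},
    {"delta_rot":[0,0,4.2],"linear":[-0.047,-0.007,0],"grip":0},
    {"delta_rot":[0,0,4.2],"linear":[-0.047,-0.007,0],"grip":0},
    {"delta_rot":[0,0,4.2],"linear":[-0.047,-0.007,0],"grip":0},
    {"delta_rot":[0,0,4.2],"linear":[-0.047,-0.007,0],"grip":0},
    {"delta_rot":[0,0,4.2],"linear":[-0.047,-0.007,0],"grip":0},
    {"delta_rot":[0,0,4.2],"linear":[-0.047,-0.007,0],"grip":0},
    {"delta_rot":[0,0,4.2],"linear":[-0.047,-0.007,0],"grip":0},
    {"delta_rot":[0,0,4.2],"linear":[-0.047,-0.007,0],"grip":0},
  ],
)

```text
t: 1.1
tool_pos: [0.5287, 0.2442, 0.2307]
tool_rot: [-1.62, -2.691, 0.001]
contact_force: [1.6, -0.3, 0.7]
opening: -0.0004
grip_force: 0.0
```

```bash
cat >> h.py <<'E'
def go(x,y,yaw=None,z=None):
    """tool-axis shift (before turning) and turn about tool z to reach world x,y, tool-y at world angle yaw deg"""
    o=ctrl.get_obs(); R=Ro.from_rotvec(o['tool_rot']).as_matrix(); p=np.array(o['tool_pos'])
    d=R.T@(np.array([x,y,p[2] if z is None else z])-p); a=np.degrees(np.arctan2(R[1,1],R[0,1]))
    t=0 if yaw is None else (a-yaw+90)%180-90
    rt=(Ro.from_rotvec([0,0,np.radians(t)]).inv().apply(d))
    print('t',round(o['t'],2),'pos',p.round(4),'yaw',a.round(2),'tilt',R[:,2].round(3),'shift',d.round(4),'turn',round(t,2),'shift-after-turn',rt.round(4),'q6',o['q'][5].round(2),'open',round(o['opening'],4),'F',np.round(o['contact_force'],1),o['grip_force'])
E
python3 - <<'E'
from h import *
go(.417,-.231,-13.5)
im,W=shot('wrist','w1')
P=W.reshape(-1,3)
for n,c,l,h,r in(('w200',(.425,.088),.054,.066,.04),('w100',(.383,.216),.054,.066,.035),('round',(.594,.239),.06,.08,.08)):
    Q=P[(P[:,2]>l)&(P[:,2]<h)&(np.hypot(P[:,0]-c[0],P[:,1]-c[1])<r)]
    if len(Q)>5: print(n,len(Q),cv2.minAreaRect((Q[:,:2]*1000).astype(np.float32)),Q[:,2].mean())
E
```

```text
t 1.1 pos [0.5287 0.2442 0.2307] yaw 27.9 tilt [-0.001 -0.    -1.   ] shift [-3.677e-01 -3.211e-01  2.000e-04] turn 41.4 shift-after-turn [-4.881e-01  2.300e-03  2.000e-04] q6 -0.18 open -0.0004 F [ 1.6 -0.3  0.7] 0.0
w200 931 ((422.5671081542969, 91.91764831542969), (38.877689361572266, 39.09362030029297), 17.69204330444336) 0.060088703176513575
w100 621 ((380.4693298339844, 219.9744110107422), (27.462923049926758, 26.51374053955078), 27.863510131835938) 0.06015346348709141
round 10968 ((591.8237915039062, 245.87115478515625), (122.479248046875, 129.4904022216797), 75.04180908203125) 0.07110173355003084
```

View pics/w1.png

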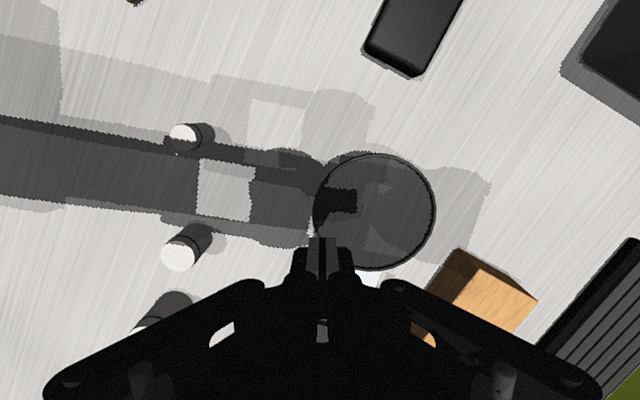

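The wrist view shows w100 at (183,133), w200 at (178,258) and the round pan at (375,210). The positions agree with the side camera, and the scene camera is about 5 mm off. Next I'll go on to the lever.

jog_arm(
  steps=[
    {"delta_rot":[0,0,4.14],"linear":[-0.0455,-0.017,0],"grip":0},
    {"delta_rot":[0,0,4.14],"linear":[-0.0455,-0.017,0],"grip":0},
    {"delta_rot":[0,0,4.14],"linear":[-0.0455,-0.017,0],"grip":0},
    {"delta_rot":[0,0,4.14],"linear":[-0.0455,-0.017,0],"grip":0},
    {"delta_rot":[0,0,4.14],"linear":[-0.0455,-0.017,0],"grip":0},
    {"delta_rot":[0,0,4.14],"linear":[-0.0455,-0.017,0],"grip":0},
    {"delta_rot":[0,0,4.14],"linear":[-0.0455,-0.017,0],"grip":0},
    {"delta_rot":[0,0,4.14],"linear":[-0.0455,-0.017,0],"grip":0},
    {"delta_rot":[0,0,4.14],"linear":[-0.0455,-0.017,0],"grip":0},
    {"delta_rot":[0,0,4.14],"linear":[-0.0455,-0.017,0],"grip":0},
  ],
)

```text
t: 2.15
tool_pos: [0.436, -0.2218, 0.2309]
tool_rot: [-2.467, -1.945, 0.0]
contact_force: [0.2, -0.5, -0.4]
opening: -0.0002
grip_force: 0.0
```

Run:
```python
from h import *
go(.412,-.226,-13.5)
im,W=shot('wrist','w2')
P=W.reshape(-1,3)
for n,c,l,h,r in(('plate',(.412,-.226),.08,.095,.06),('rim',(.607,-.271),.086,.1,.095)):
    Q=P[(P[:,2]>l)&(P[:,2]<h)&(np.hypot(P[:,0]-c[0],P[:,1]-c[1])<r)]
    if len(Q)>5: print(n,len(Q),cv2.minAreaRect((Q[:,:2]*1000).astype(np.float32)),Q[:,2].mean())
```

```text
t 2.15 pos [ 0.436  -0.2218  0.2309] yaw -13.47 tilt [-0.  0. -1.] shift [-0.0096 -0.0224  0.    ] turn 0.03 shift-after-turn [-0.0097 -0.0224  0.    ] q6 -0.39 open -0.0002 F [ 0.2 -0.5 -0.4] 0.0
plate 4482 ((428.74981689453125, -229.41207885742188), (69.55409240722656, 82.63167572021484), 76.56066131591797) 0.08587553492814515
rim 5539 ((578.9644775390625, -265.2867431640625), (167.71725463867188, 129.85031127929688), 76.23687744140625) 0.0906215585372243
```

View pics/w2.png

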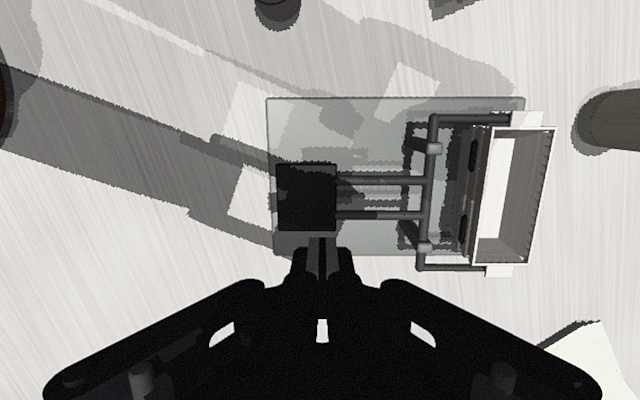

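The wrist view shows the press plate at (277-337, 163-231), the axle at x≈428 and the dish rim between (470,264) and (557,128).

Run:
```python
from h import *
W=np.load('pics/w2.npz')['W']
a=np.radians(-13.5); e=np.array([np.cos(a),np.sin(a)]); f=np.array([-e[1],e[0]])
p=W[168:226,281:333].reshape(-1,3); print('plate',np.nanmedian(p,0))
Q=W[100:285,455:570].reshape(-1,3); Q=Q[(Q[:,2]>.088)&(Q[:,2]<.1)]
s=Q[:,:2]@e; t=Q[:,:2]@f
c=np.nanmedian(p[:,:2],0); m=(s-c@e>.15); s=s[m];t=t[m]
print('z',np.median(Q[m,2]))
h,ed=np.histogram(s-c@e,bins=np.arange(.15,.25,.003)); print(list(zip(ed.round(3),h)))
h,ed=np.histogram(t-c@f,bins=np.arange(-.1,.1,.005)); print(list(zip(ed.round(3),h)))
r=cv2.minAreaRect(np.float32(Q[m][:,:2]*1000)); print(r, 'stack by plate',c+.2*e)
```

```text
plate [ 0.4189489  -0.22551256  0.08600764]
z 0.09286068865077174
[(np.float64(0.15), np.int64(5)), (np.float64(0.153), np.int64(3)), (np.float64(0.156), np.int64(7)), (np.float64(0.159), np.int64(8)), (np.float64(0.162), np.int64(10)), (np.float64(0.165), np.int64(9)), (np.float64(0.168), np.int64(706)), (np.float64(0.171), np.int64(124)), (np.float64(0.174), np.int64(39)), (np.float64(0.177), np.int64(44)), (np.float64(0.18), np.int64(42)), (np.float64(0.183), np.int64(127)), (np.float64(0.186), np.int64(126)), (np.float64(0.189), np.int64(118)), (np.float64(0.192), np.int64(119)), (np.float64(0.195), np.int64(111)), (np.float64(0.198), np.int64(121)), (np.float64(0.201), np.int64(118)), (np.float64(0.204), np.int64(122)), (np.float64(0.207), np.int64(115)), (np.float64(0.21), np.int64(102)), (np.float64(0.213), np.int64(35)), (np.float64(0.216), np.int64(31)), (np.float64(0.219), np.int64(29)), (np.float64(0.222), np.int64(100)), (np.float64(0.225), np.int64(835)), (np.float64(0.228), np.int64(101)), (np.float64(0.231), np.int64(0)), (np.float64(0.234), np.int64(0)), (np.float64(0
[... 931 characters left out ...]
)), (np.float64(0.015), np.int64(70)), (np.float64(0.02), np.int64(68)), (np.float64(0.025), np.int64(75)), (np.float64(0.03), np.int64(69)), (np.float64(0.035), np.int64(72)), (np.float64(0.04), np.int64(77)), (np.float64(0.045), np.int64(74)), (np.float64(0.05), np.int64(79)), (np.float64(0.055), np.int64(72)), (np.float64(0.06), np.int64(116)), (np.float64(0.065), np.int64(307)), (np.float64(0.07), np.int64(222)), (np.float64(0.075), np.int64(245)), (np.float64(0.08), np.int64(98)), (np.float64(0.085), np.int64(0)), (np.float64(0.09), np.int64(0))]
((605.5570678710938, -271.61883544921875), (167.5247802734375, 77.79644012451172), 78.38404083251953) stack by plate [ 0.61342288 -0.27220163]
```

jog_arm(
  steps=[
    {"delta_rot":[0,0,0],"linear":[-0.005,-0.012,0.045],"grip":0},
    {"delta_rot":[0,0,0],"linear":[-0.005,-0.012,0.045],"grip":0},
    {"delta_rot":[0,0,0],"linear":[0,0,0.035],"grip":0},
  ],
)

```text
t: 2.5
tool_pos: [0.4094, -0.2239, 0.1034]
tool_rot: [-2.463, -1.946, 0.001]
contact_force: [0.1, 0.2, -0.9]
opening: 0.0001
grip_force: 0.0
```

jog_arm(
  steps=[
    {"delta_rot":[0,0,0],"linear":[0,0,0.014],"grip":0},
    {"delta_rot":[0,0,0],"linear":[0,0,0.008],"grip":0},
    {"delta_rot":[0,0,0],"linear":[0,0,0.007],"grip":0},
    {"delta_rot":[0,0,0],"linear":[0,0,0.007],"grip":0},
    {"delta_rot":[0,0,0],"linear":[0,0,0.007],"grip":0},
    {"delta_rot":[0,0,0],"linear":[0,0,0.003],"grip":0},
    {"delta_rot":[0,0,0],"linear":[0,0,0.001],"grip":0},
    {"delta_rot":[0,0,0],"linear":[0,0,0],"grip":0},
    {"delta_rot":[0,0,0],"linear":[0,0,0],"grip":0},
  ],
)

```text
t: 3.4
tool_pos: [0.4131, -0.2249, 0.0617]
tool_rot: [2.462, 1.949, 0.002]
contact_force: [-2.3, 4.0, 5.4]
opening: -0.0002
grip_force: 3.2
```

jog_arm(
  steps=[
    {"delta_rot":[0,0,0],"linear":[0,0,0.003],"grip":0},
    {"delta_rot":[0,0,0],"linear":[0,0,0.003],"grip":0},
    {"delta_rot":[0,0,0],"linear":[0,0,0.001],"grip":0},
    {"delta_rot":[0,0,0],"linear":[0,0,0],"grip":0},
    {"delta_rot":[0,0,0],"linear":[0,0,0],"grip":0},
  ],
)

```text
t: 3.9
tool_pos: [0.4141, -0.2254, 0.0556]
tool_rot: [2.461, 1.947, 0.004]
contact_force: [-0.4, 5.3, 10.9]
opening: 0.0
grip_force: 5.5
```

jog_arm(
  steps=[
    {"delta_rot":[0,0,0],"linear":[0,0,-0.03],"grip":0.085},
    {"delta_rot":[0,0,0],"linear":[0,0,-0.05],"grip":0.085},
    {"delta_rot":[0,0,0],"linear":[0,0,-0.05],"grip":0.085},
    {"delta_rot":[0,0,0],"linear":[0,0.04,-0.03],"grip":0.085},
    {"delta_rot":[0,0,0],"linear":[0,0.04,0],"grip":0.085},
    {"delta_rot":[0,0,0],"linear":[0,0,0],"grip":0.085},
  ],
)

```text
t: 4.5
tool_pos: [0.4934, -0.2447, 0.2143]
tool_rot: [2.459, 1.947, 0.002]
contact_force: [0.0, 0.0, -0.8]
opening: 0.0844
grip_force: 0.0
```

Run:
```python
from h import *
go(.6124,-.2719,-13.5)
im,W=shot('wrist','w3')
a=np.radians(-13.5); e=np.array([np.cos(a),np.sin(a)]); f=np.array([-e[1],e[0]]);c=np.array([.6124,-.2719])
P=W.reshape(-1,3); P=P[(P[:,2]>.09)&(P[:,2]<.13)]; s=(P[:,:2]-c)@e; t=(P[:,:2]-c)@f
m=(abs(s)<.05)&(abs(t)<.1); 
print('z',np.percentile(P[m,2],[10,50,90]))
T=P[:,2]>np.percentile(P[m,2],40)
m=m&(P[:,2]>.1)
for nm,k in(('s',s[m&(abs(t)<.06)]),('t',t[m])): print(nm,np.percentile(k,[.5,2,98,99.5]).round(4),len(k))
for q in(-1,1):
    print(q,'z end',np.median(P[m&(t*q>.06),2]),'z side',np.median(P[m&(s*q>.02)&(abs(t)<.05),2]))
```

```text
t 4.5 pos [ 0.4934 -0.2447  0.2143] yaw -13.24 tilt [ 0.004 -0.003 -1.   ] shift [0.0008 0.122  0.0006] turn 0.26 shift-after-turn [0.0013 0.122  0.0006] q6 -0.36 open 0.0844 F [ 0.   0.  -0.8] 0.0
z [0.09440304 0.10663335 0.11385436]
s [-0.0338 -0.0336  0.0253  0.0258] 2538
t [-0.0711 -0.0686  0.0806  0.0821] 4447
-1 z end 0.10939468873556525 z side 0.10730299445747035
1 z end 0.11064571936008982 z side 0.10956297701478654
```

View pics/w3.png

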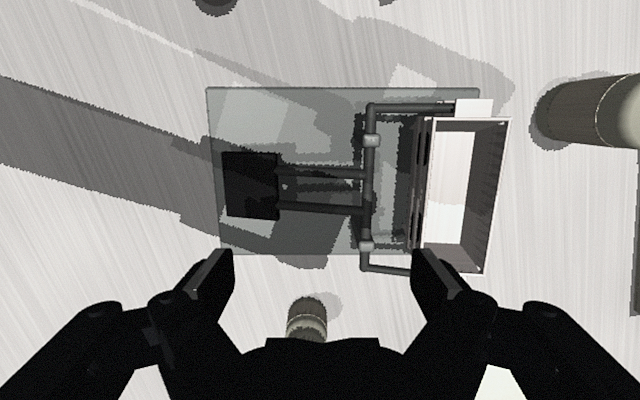

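The wrist view shows the lever down and the dish raised, with its rim at about z=0.111 and in the image around (425-510, 117-275). It has shifted about 4 mm towards the axle.

jog_arm(
  steps=[
    {"delta_rot":[0,0,0.2],"linear":[0,0.045,0],"grip":0.085},
    {"delta_rot":[0,0,0],"linear":[0.001,0.045,0],"grip":0.085},
    {"delta_rot":[0,0,0],"linear":[0,0.028,0.02],"grip":0.085},
    {"delta_rot":[0,0,0],"linear":[0,0,0.04],"grip":0.085},
    {"delta_rot":[0,0,0],"linear":[0,0,0.02],"grip":0.085},
    {"delta_rot":[0,0,0],"linear":[0,0,0],"grip":0.085},
  ],
)

```text
t: 5.15
tool_pos: [0.6013, -0.2681, 0.1274]
tool_rot: [-2.461, -1.94, 0.006]
contact_force: [-1.6, 1.0, 0.3]
opening: 0.0849
grip_force: 0.0
```

Run:
```python
from h import *
go(.6085,-.271,-13.5,.084)
im,W=shot('wrist','w4')
```

```text
t 5.15 pos [ 0.6013 -0.2681  0.1274] yaw -13.52 tilt [-0.008  0.004 -1.   ] shift [-0.0012  0.008   0.0433] turn -0.02 shift-after-turn [-0.0012  0.008   0.0433] q6 -0.3 open 0.0849 F [-1.6  1.   0.3] 0.0
```

View pics/w4.png

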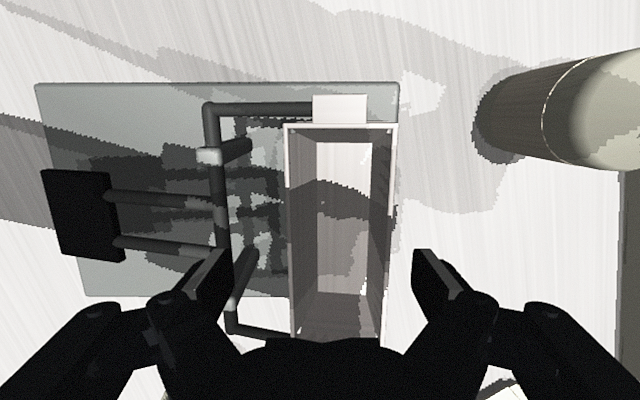

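The fingers straddle at u=230-413 (mid 321) and the dish's mid is at about u=342, so it needs roughly +10 mm along tool y.

jog_arm(
  steps=[
    {"delta_rot":[0,0,0],"linear":[-0.001,0.009,0],"grip":0.085},
    {"delta_rot":[0,0,0],"linear":[0,0,0],"grip":0.085},
    {"delta_rot":[0,0,0],"linear":[0,0,0],"grip":0.085},
  ],
)

```text
t: 5.5
tool_pos: [0.614, -0.2734, 0.1347]
tool_rot: [2.465, 1.942, 0.002]
contact_force: [-0.5, 1.4, 1.1]
opening: 0.0848
grip_force: 0.0
```

Run:
```python
from h import *
go(.6085,-.271,-13.5,.084)
im,W=shot('wrist','w5')
a=np.radians(-13.5); e=np.array([np.cos(a),np.sin(a)]); f=np.array([-e[1],e[0]]);c=np.array([.6085,-.271])
P=W.reshape(-1,3); P=P[(P[:,2]>.104)&(P[:,2]<.118)]; s=(P[:,:2]-c)@e; t=(P[:,:2]-c)@f
m=(abs(s)<.037)&(t>-.01)&(t<.065); h,ed=np.histogram(s[m],bins=np.arange(-.037,.038,.002)); print(list(zip((ed*1000).round().astype(int).tolist(),h.tolist())))
print([np.median(P[m&(s*q>.02),2]).round(4) for q in(-1,1)], np.percentile(t[(abs(s)<.037)&(t<.12)],99.5))
```

```text
t 5.5 pos [ 0.614  -0.2734  0.1347] yaw -13.53 tilt [ 0.003 -0.002 -1.   ] shift [ 0.0011 -0.006   0.0507] turn -0.03 shift-after-turn [ 0.0011 -0.006   0.0507] q6 -0.29 open 0.0848 F [-0.5  1.4  1.1] 0.0
[(-37, 0), (-35, 0), (-33, 0), (-31, 50), (-29, 424), (-27, 444), (-25, 3), (-23, 4), (-21, 2), (-19, 4), (-17, 3), (-15, 4), (-13, 4), (-11, 5), (-9, 7), (-7, 5), (-5, 5), (-3, 8), (-1, 6), (1, 8), (3, 7), (5, 8), (7, 9), (9, 9), (11, 12), (13, 10), (15, 11), (17, 10), (19, 12), (21, 11), (23, 15), (25, 276), (27, 608), (29, 226), (31, 0), (33, 0), (35, 0)]
[np.float64(0.1074), np.float64(0.1144)] 0.08199217365562914
```

jog_arm(
  steps=[
    {"delta_rot":[0,0,0],"linear":[0.001,-0.006,0],"grip":0.085},
    {"delta_rot":[0,0,0],"linear":[0,0,0.02],"grip":0.085},
    {"delta_rot":[0,0,0],"linear":[0,0,0.02],"grip":0.085},
    {"delta_rot":[0,0,0],"linear":[0,0,0.01],"grip":0.085},
    {"delta_rot":[0,0,0],"linear":[0,0,0],"grip":0.085},
    {"delta_rot":[0,0,0],"linear":[0,0,0],"grip":0.085},
  ],
)

```text
t: 6.15
tool_pos: [0.6074, -0.2704, 0.0828]
tool_rot: [2.467, 1.944, 0.0]
contact_force: [0.5, 0.4, 1.1]
opening: 0.0849
grip_force: 0.0
```

jog_arm(
  steps=[
    {"delta_rot":[0,0,0],"linear":[0,0,0],"grip":0.055},
    {"delta_rot":[0,0,0],"linear":[0,0,0],"grip":0.05},
    {"delta_rot":[0,0,0],"linear":[0,0,0],"grip":0.05},
    {"delta_rot":[0,0,0],"linear":[0,0,0],"grip":0.05},
    {"delta_rot":[0,0,0],"linear":[0,0,0],"grip":0.05},
  ],
  newtons=50,
)

```text
t: 6.65
tool_pos: [0.6086, -0.271, 0.0841]
tool_rot: [2.465, 1.942, 0.003]
contact_force: [3.6, -1.0, 4.2]
opening: 0.0583
grip_force: 53.3
```

Run:
```python
from h import *
go(.6357,.011,10.45)
```

```text
t 6.65 pos [ 0.6086 -0.271   0.0841] yaw -13.53 tilt [ 0.004 -0.002 -1.   ] shift [ 0.2805 -0.0397 -0.0004] turn -23.98 shift-after-turn [ 0.2724  0.0778 -0.0004] q6 -0.29 open 0.0583 F [ 3.6 -1.   4.2] 53.28705972991884
```

Gripped. I'll lift it straight up, slowly at first.

jog_arm(
  steps=[
    {"delta_rot":[0,0,0],"linear":[0,0,-0.005],"grip":0.05},
    {"delta_rot":[0,0,0],"linear":[0,0,-0.01],"grip":0.05},
    {"delta_rot":[0,0,0],"linear":[0,0,-0.012],"grip":0.05},
    {"delta_rot":[0,0,0],"linear":[0,0,-0.015],"grip":0.05},
    {"delta_rot":[0,0,0],"linear":[0,0,-0.02],"grip":0.05},
    {"delta_rot":[0,0,0],"linear":[0,0,-0.02],"grip":0.05},
    {"delta_rot":[0,0,0],"linear":[0,0,-0.01],"grip":0.05},
    {"delta_rot":[0,0,0],"linear":[0,0,0],"grip":0.05},
    {"delta_rot":[0,0,0],"linear":[0,0,0],"grip":0.05},
  ],
)

```text
t: 7.55
tool_pos: [0.6067, -0.27, 0.1736]
tool_rot: [-2.467, -1.944, 0.001]
contact_force: [-0.2, -0.5, -3.3]
opening: 0.0585
grip_force: 57.3
```

Run:
```python
from h import *
go(.6357,.011,10.45)
im1,W=shot('side','s6'); im2,W2=shot('wrist','w6')
c=cv2.resize(im1[70:180,260:420],(640,440),interpolation=2)[:,:,::-1]
cv2.imwrite('pics/c6.png',np.vstack([c[:,:],cv2.resize(im2,(256,160))[:,:,::-1].copy() if 0 else np.zeros((1,640,3),np.uint8)]))
```

```text
t 7.55 pos [ 0.6067 -0.27    0.1736] yaw -13.53 tilt [-0.001  0.001 -1.   ] shift [ 2.80e-01 -3.75e-02  2.00e-04] turn -23.98 shift-after-turn [2.711e-01 7.950e-02 2.000e-04] q6 -0.29 open 0.0585 F [-0.2 -0.5 -3.3] 57.280405797064304
```

View pics/c6.png

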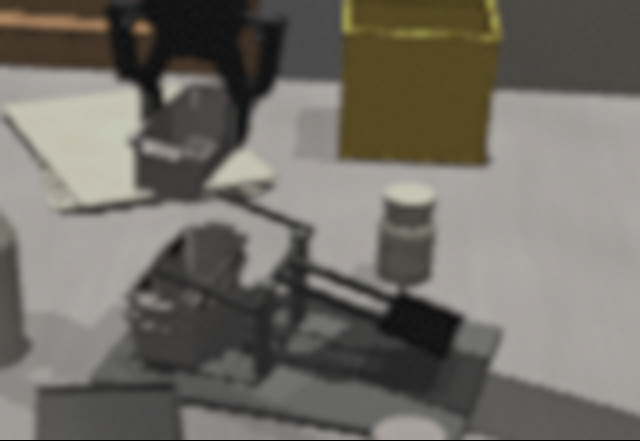

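The dish hangs level in the gripper, clear above the stack. I'll carry it to the oblong pan.

jog_arm(
  steps=[
    {"delta_rot":[0,0,-2],"linear":[0.018,0.001,0],"grip":0.05},
    {"delta_rot":[0,0,-3],"linear":[0.036,0.0024,0],"grip":0.05},
    {"delta_rot":[0,0,-3],"linear":[0.036,0.0024,0],"grip":0.05},
    {"delta_rot":[0,0,-3],"linear":[0.036,0.0024,0],"grip":0.05},
    {"delta_rot":[0,0,-3],"linear":[0.036,0.0024,0],"grip":0.05},
    {"delta_rot":[0,0,-3],"linear":[0.036,0.0024,0],"grip":0.05},
    {"delta_rot":[0,0,-3],"linear":[0.036,0.0024,0],"grip":0.05},
    {"delta_rot":[0,0,-3],"linear":[0.036,0.0024,0],"grip":0.05},
    {"delta_rot":[0,0,-1],"linear":[0.018,0.0014,0],"grip":0.05},
    {"delta_rot":[0,0,0],"linear":[0,0,0],"grip":0.05},
  ],
)

```text
t: 8.65
tool_pos: [0.6377, 0.0176, 0.1734]
tool_rot: [-2.003, -2.418, 0.001]
contact_force: [0.5, -1.0, -3.8]
opening: 0.0585
grip_force: 57.3
```

jog_arm(
  steps=[
    {"delta_rot":[0,0,0],"linear":[0,0,0.01],"grip":0.05},
    {"delta_rot":[0,0,0],"linear":[0,0,0.02],"grip":0.05},
    {"delta_rot":[0,0,0],"linear":[0,0,0.02],"grip":0.05},
    {"delta_rot":[0,0,0],"linear":[0,0,0.01],"grip":0.05},
    {"delta_rot":[0,0,0],"linear":[0,0,0],"grip":0.05},
    {"delta_rot":[0,0,0],"linear":[0,0,0],"grip":0.05},
  ],
)

```text
t: 9.25
tool_pos: [0.6388, 0.0138, 0.1144]
tool_rot: [2.011, 2.414, -0.0]
contact_force: [0.3, -0.2, -2.6]
opening: 0.0587
grip_force: 57.3
```

Run:
```python
from h import *
go(.633,.016,10.45)
im,W=shot('scene','s7'); im1,W1=shot('side','s8'); im2,W2=shot('wrist','w7')
o=ctrl.get_obs();p=np.array(o['tool_pos'])
for n,X in(('scene',W),('side',W1),('wrist',W2)):
    P=X.reshape(-1,3); r=(P[:,:2]-p[:2]); a=np.radians(10.45); e=np.array([np.cos(a),np.sin(a)]);f=np.array([-e[1],e[0]])
    s=r@e;t=r@f; m=(abs(t)>.045)&(abs(t)<.09)&(abs(s)<.035)&(P[:,2]>.06)&(P[:,2]<.2)
    print(n,m.sum(),np.percentile(P[m,2],[1,5,50,95,99]).round(4)); 
    for q in(-1,1): k=m&(t*q>0)&(P[:,2]>.12);print(q,k.sum(),np.percentile(P[k,2],90) if k.sum()>5 else 0, np.percentile(t[k],[1,99]) if k.sum()>5 else 0)
c=im[160:290,260:440]; cv2.imwrite('pics/c7.png',cv2.resize(c,None,fx=4,fy=4,interpolation=2)[:,:,::-1])
```

```text
t 9.25 pos [0.6388 0.0138 0.1144] yaw 10.41 tilt [ 0. -0. -1.] shift [ 0.0032 -0.0053 -0.    ] turn -0.04 shift-after-turn [ 0.0032 -0.0053 -0.    ] q6 -0.28 open 0.0587 F [ 0.3 -0.2 -2.6] 57.25412763655186
scene 1131 [0.0667 0.0676 0.1068 0.1407 0.1429]
-1 241 0.14098700842480585 [-0.08906807 -0.04530804]
1 186 0.1412661488444065 [0.04523658 0.08842065]
side 865 [0.0684 0.07   0.1141 0.1421 0.1444]
-1 185 0.14117514516678392 [-0.08541927 -0.04597923]
1 175 0.14352345881389506 [0.04629259 0.08030943]
wrist 14205 [0.0698 0.0706 0.1261 0.1446 0.1461]
-1 5 0 0
1 7756 0.14442755504053362 [0.04561572 0.08156422]
```

View pics/c7.png

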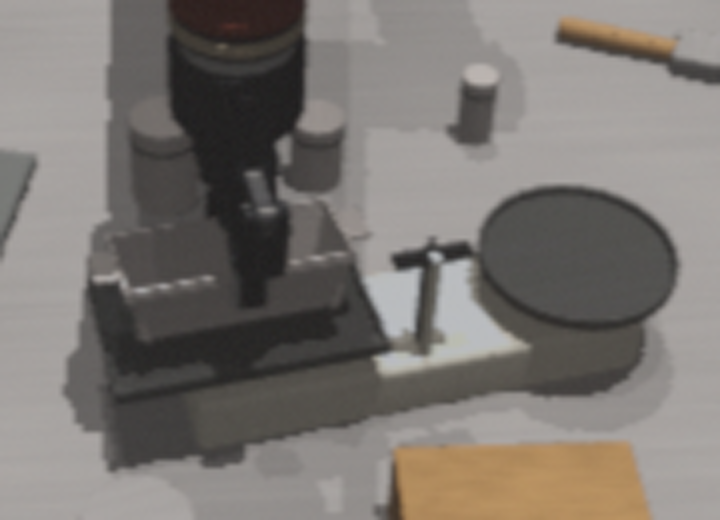

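The dish is level, about 27 mm above the oblong pan and centred over it. I'll lower it.

jog_arm(
  steps=[
    {"delta_rot":[0,0,0],"linear":[0.003,-0.005,0.008],"grip":0.05},
    {"delta_rot":[0,0,0],"linear":[0,0,0.01],"grip":0.05},
    {"delta_rot":[0,0,0],"linear":[0,0,0.006],"grip":0.05},
    {"delta_rot":[0,0,0],"linear":[0,0,0.004],"grip":0.05},
    {"delta_rot":[0,0,0],"linear":[0,0,0.003],"grip":0.05},
    {"delta_rot":[0,0,0],"linear":[0,0,0.002],"grip":0.05},
    {"delta_rot":[0,0,0],"linear":[0,0,0.001],"grip":0.05},
    {"delta_rot":[0,0,0],"linear":[0,0,0],"grip":0.05},
  ],
)

```text
t: 10.2
tool_pos: [0.6333, 0.0166, 0.0809]
tool_rot: [2.009, 2.415, 0.0]
contact_force: [-1.2, -1.0, 0.5]
opening: 0.0583
grip_force: 57.7
```

jog_arm(
  steps=[
    {"delta_rot":[0,0,0],"linear":[0,0,0.001],"grip":0.05},
    {"delta_rot":[0,0,0],"linear":[0,0,0.001],"grip":0.05},
    {"delta_rot":[0,0,0],"linear":[0,0,0],"grip":0.05},
    {"delta_rot":[0,0,0],"linear":[0,0,0],"grip":0.05},
  ],
)

```text
t: 10.6
tool_pos: [0.6335, 0.0166, 0.0806]
tool_rot: [2.009, 2.415, -0.0]
contact_force: [-6.2, 0.2, 9.3]
opening: 0.0584
grip_force: 58.8
```

On the floor at the stop (+9 N). I'll back off 1 mm and open.

jog_arm(
  steps=[
    {"delta_rot":[0,0,0],"linear":[0,0,-0.001],"grip":0.058},
    {"delta_rot":[0,0,0],"linear":[0,0,0],"grip":0.066},
    {"delta_rot":[0,0,0],"linear":[0,0,0],"grip":0.076},
    {"delta_rot":[0,0,0],"linear":[0,0,0],"grip":0.085},
    {"delta_rot":[0,0,0],"linear":[0,0,0],"grip":0.085},
    {"delta_rot":[0,0,0],"linear":[0,0,0],"grip":0.085},
    {"delta_rot":[0,0,0],"linear":[0,0,-0.02],"grip":0.085},
    {"delta_rot":[0,0,0],"linear":[0,0,-0.045],"grip":0.085},
    {"delta_rot":[0,0,0],"linear":[0,0,-0.045],"grip":0.085},
    {"delta_rot":[0,0,0],"linear":[0,0,0],"grip":0.085},
  ],
)

```text
t: 11.6
tool_pos: [0.6376, 0.0163, 0.1985]
tool_rot: [2.002, 2.406, 0.013]
contact_force: [0.2, -1.0, 0.3]
opening: 0.0854
grip_force: 0.0
```

Run:
```python
from h import *
im,W=shot('scene','s9');im1,W1=shot('side','s10')
c=np.array([.6335,.0166]);a=np.radians(10.45);e=np.array([np.cos(a),np.sin(a)]);f=np.array([-e[1],e[0]])
for X,off in((W,(.004,-.005)),(W1,(0,0))):
    P=X.reshape(-1,3);r=P[:,:2]-c-off;s=r@e;t=r@f
    m=(abs(t)<.09)&(abs(s)<.04)&(P[:,2]>.097)&(P[:,2]<.115)
    print(m.sum(),P[m,2].max(),[np.percentile(P[m&(t*q>.05),2],80).round(4) for q in(-1,1)],np.percentile(t[m],[1,99]),np.percentile(s[m],[1,99]))
P=W1.reshape(-1,3);m=(np.hypot(P[:,0]-.592,P[:,1]-.243)<.045);print('round floor',np.median(P[m,2]))
go(.4225,.0919,None)
im,W=shot('wrist','w11')
```

```text
459 0.10688153024170317 [np.float64(0.1043), np.float64(0.1041)] [-0.08437028  0.08046643] [-0.02593035  0.03556146]
257 0.1084017054138436 [np.float64(0.1052), np.float64(0.1055)] [-0.0854194   0.08135212] [-0.02370492  0.03448337]
round floor 0.07990415930777368
t 11.7 pos [0.6342 0.0165 0.1915] yaw 10.47 tilt [ 0.004 -0.    -1.   ] shift [ 0.1126 -0.1945 -0.0009] turn 0 shift-after-turn [ 0.1126 -0.1945 -0.0009] q6 -0.27 open 0.085 F [-0.2 -0.4 -0.3] 0.0
```

The dish rests in the pan (rim at 0.105, pan down) and the round pan's floor is at 0.080. Next is w200.

jog_arm(
  steps=[
    {"delta_rot":[0,0,0],"linear":[0.0225,-0.0389,0],"grip":0.085},
    {"delta_rot":[0,0,0],"linear":[0.0225,-0.0389,0],"grip":0.085},
    {"delta_rot":[0,0,0],"linear":[0.0225,-0.0389,0],"grip":0.085},
    {"delta_rot":[0,0,0],"linear":[0.0225,-0.0389,0],"grip":0.085},
    {"delta_rot":[0,0,0],"linear":[0.0226,-0.0389,0],"grip":0.085},
    {"delta_rot":[0,0,0],"linear":[0,0,0.04],"grip":0.085},
    {"delta_rot":[0,0,0],"linear":[0,0,0.04],"grip":0.085},
    {"delta_rot":[0,0,0],"linear":[0,0,0.01],"grip":0.085},
    {"delta_rot":[0,0,0],"linear":[0,0,0],"grip":0.085},
    {"delta_rot":[0,0,0],"linear":[0,0,0],"grip":0.085},
  ],
)

```text
t: 12.75
tool_pos: [0.422, 0.0919, 0.0999]
tool_rot: [-2.01, -2.415, 0.0]
contact_force: [0.5, -0.2, 1.1]
opening: 0.0849
grip_force: 0.0
```

```bash
cat >> h.py <<'E'
def top(W,c,r,zt,d):
    P=W.reshape(-1,3);m=(np.hypot(P[:,0]-c[0],P[:,1]-c[1])<r)&(abs(P[:,2]-zt)<.008);q=P[m]
    (x,y),(w,h),_=cv2.minAreaRect(np.float32(q[:,:2]*1000)); print('top',m.sum(),round(x,1),round(y,1),round(w,1),round(h,1),q[:,2].mean().round(4)); return x/1000,y/1000
E
python3 - <<'E'
from h import *
go(.4225,.0919)
im,W=shot('wrist','w12')
x,y=top(W,(.4225,.092),.035,.06,.04); go(x,y)
E
```

```text
t 12.75 pos [0.422  0.0919 0.0999] yaw 10.46 tilt [-0. -0. -1.] shift [-0.0001  0.0005 -0.    ] turn 0 shift-after-turn [-0.0001  0.0005 -0.    ] q6 -0.14 open 0.0849 F [ 0.5 -0.2  1.1] 0.0
top 2826 422.4 91.8 39.2 39.0 0.0603
t 12.8 pos [0.4226 0.0919 0.1007] yaw 10.46 tilt [ 0.002  0.    -1.   ] shift [-0.0001 -0.0003 -0.    ] turn 0 shift-after-turn [-0.0001 -0.0003 -0.    ] q6 -0.14 open 0.0846 F [-0.2 -0.6  0.2] 0.0
```

Well centred. I'll descend and grip.

jog_arm(
  steps=[
    {"delta_rot":[0,0,0],"linear":[0,0,0.04],"grip":0.085},
    {"delta_rot":[0,0,0],"linear":[0,0,0.03],"grip":0.085},
    {"delta_rot":[0,0,0],"linear":[0,0,0.005],"grip":0.085},
    {"delta_rot":[0,0,0],"linear":[0,0,0],"grip":0.085},
    {"delta_rot":[0,0,0],"linear":[0,0,0],"grip":0.05},
    {"delta_rot":[0,0,0],"linear":[0,0,0],"grip":0.03},
    {"delta_rot":[0,0,0],"linear":[0,0,0],"grip":0.03},
    {"delta_rot":[0,0,0],"linear":[0,0,0],"grip":0.03},
    {"delta_rot":[0,0,0],"linear":[0,0,0],"grip":0.03},
    {"delta_rot":[0,0,0],"linear":[0,0,0],"grip":0.03},
  ],
  newtons=40,
)

```text
t: 13.8
tool_pos: [0.4226, 0.0921, 0.026]
tool_rot: [2.008, 2.414, 0.002]
contact_force: [-1.3, -0.5, 6.6]
opening: 0.039
grip_force: 40.3
```

jog_arm(
  steps=[
    {"delta_rot":[0,0,0],"linear":[0,0,-0.01],"grip":0.03},
    {"delta_rot":[0,0,0],"linear":[0,0,-0.03],"grip":0.03},
    {"delta_rot":[0,0,0],"linear":[0,0,-0.04],"grip":0.03},
    {"delta_rot":[0,0,0],"linear":[0,0,-0.04],"grip":0.03},
    {"delta_rot":[0,0,0],"linear":[0,0,-0.02],"grip":0.03},
    {"delta_rot":[0,0,0],"linear":[0,0,0],"grip":0.03},
    {"delta_rot":[0,0,0],"linear":[0,0,0],"grip":0.03},
  ],
)

```text
t: 14.5
tool_pos: [0.4208, 0.092, 0.1636]
tool_rot: [-2.009, -2.415, 0.001]
contact_force: [0.7, -0.2, -2.7]
opening: 0.0391
grip_force: 40.8
```

Run:
```python
from h import *
im1,W1=shot('side','s13'); 
P=W1.reshape(-1,3);m=(np.hypot(P[:,0]-.592,P[:,1]-.243)<.08)&(P[:,2]>.077)&(P[:,2]<.093);print(cv2.minAreaRect(np.float32(P[m,:2]*1000)))
c=np.array([.592,.243]); u=np.array([-.1814,.9834]); t=c-.026*u
print('w200',t,'w100',c+.03*u); go(*t,10.45)
```

```text
((592.16552734375, 241.47894287109375), (129.14212036132812, 129.28179931640625), 52.041893005371094)
w200 [0.5967164 0.2174316] w100 [0.586558 0.272502]
t 14.55 pos [0.4201 0.092  0.1624] yaw 10.47 tilt [-0.003 -0.    -1.   ] shift [ 0.0913  0.1964 -0.0005] turn 0.02 shift-after-turn [ 0.0914  0.1964 -0.0005] q6 -0.14 open 0.0391 F [-0.4 -0.4 -2.5] 40.77144384384155
```

jog_arm(
  steps=[
    {"delta_rot":[0,0,0],"linear":[0.015,0.0325,0],"grip":0.03},
    {"delta_rot":[0,0,0],"linear":[0.0153,0.033,0],"grip":0.03},
    {"delta_rot":[0,0,0],"linear":[0.0153,0.033,0],"grip":0.03},
    {"delta_rot":[0,0,0],"linear":[0.0153,0.033,0],"grip":0.03},
    {"delta_rot":[0,0,0],"linear":[0.0153,0.033,0],"grip":0.03},
    {"delta_rot":[0,0,0],"linear":[0.015,0.032,0],"grip":0.03},
    {"delta_rot":[0,0,0],"linear":[0,0,0.02],"grip":0.03},
    {"delta_rot":[0,0,0],"linear":[0,0,0.02],"grip":0.03},
    {"delta_rot":[0,0,0],"linear":[0,0,0.005],"grip":0.03},
    {"delta_rot":[0,0,0],"linear":[0,0,0],"grip":0.03},
  ],
)

```text
t: 15.55
tool_pos: [0.5958, 0.2168, 0.1156]
tool_rot: [-2.007, -2.412, 0.008]
contact_force: [-0.4, 0.2, -1.6]
opening: 0.0389
grip_force: 41.3
```

jog_arm(
  steps=[
    {"delta_rot":[0,0,0],"linear":[0,0,0.006],"grip":0.03},
    {"delta_rot":[0,0,0],"linear":[0,0,0.003],"grip":0.03},
    {"delta_rot":[0,0,0],"linear":[0,0,0.002],"grip":0.03},
    {"delta_rot":[0,0,0],"linear":[0,0,0.002],"grip":0.03},
    {"delta_rot":[0,0,0],"linear":[0,0,0],"grip":0.03},
    {"delta_rot":[0,0,0],"linear":[0,0,0],"grip":0.03},
  ],
)

```text
t: 16.15
tool_pos: [0.5982, 0.2174, 0.1066]
tool_rot: [2.009, 2.415, 0.001]
contact_force: [0.8, -0.9, -2.4]
opening: 0.0392
grip_force: 41.3
```

jog_arm(
  steps=[
    {"delta_rot":[0,0,0],"linear":[0,0,0.002],"grip":0.03},
    {"delta_rot":[0,0,0],"linear":[0,0,0.001],"grip":0.03},
    {"delta_rot":[0,0,0],"linear":[0,0,0],"grip":0.03},
    {"delta_rot":[0,0,0],"linear":[0,0,0],"grip":0.03},
  ],
)

```text
t: 16.55
tool_pos: [0.5983, 0.2175, 0.1036]
tool_rot: [2.009, 2.415, 0.001]
contact_force: [0.4, 0.3, 0.6]
opening: 0.0387
grip_force: 41.3
```

Contact. I'll release, back away and go on towards w100.

jog_arm(
  steps=[
    {"delta_rot":[0,0,0],"linear":[0,0,0],"grip":0.045},
    {"delta_rot":[0,0,0],"linear":[0,0,0],"grip":0.06},
    {"delta_rot":[0,0,0],"linear":[0,0,0],"grip":0.075},
    {"delta_rot":[0,0,0],"linear":[0,0,0],"grip":0.085},
    {"delta_rot":[0,0,0],"linear":[0,0,0],"grip":0.085},
    {"delta_rot":[0,0,0],"linear":[0,0,-0.02],"grip":0.085},
    {"delta_rot":[0,0,0],"linear":[0,0,-0.04],"grip":0.085},
    {"delta_rot":[0,0,0],"linear":[0,0,-0.04],"grip":0.085},
    {"delta_rot":[0,0,0],"linear":[0,0,0],"grip":0.085},
    {"delta_rot":[0,0,0],"linear":[0,0,0],"grip":0.085},
  ],
)

```text
t: 17.55
tool_pos: [0.5988, 0.2176, 0.2051]
tool_rot: [2.008, 2.413, 0.004]
contact_force: [-0.6, 0.6, -0.4]
opening: 0.0851
grip_force: 0.0
```

Run:
```python
from h import *
im1,W1=shot('side','s14'); 
top(W1,(.597,.217),.04,.137,.04)
P=W1.reshape(-1,3);m=(np.hypot(P[:,0]-.587,P[:,1]-.272)<.025);print('floor',np.median(P[m,2]))
go(.3805,.220)
```

```text
top 216 599.1 216.5 38.6 38.6 0.1361
floor 0.45450869754743567
t 17.6 pos [0.5978 0.2174 0.203 ] yaw 10.47 tilt [-0. -0. -1.] shift [ 4.210e-02 -2.132e-01  1.000e-04] turn 0 shift-after-turn [ 4.210e-02 -2.132e-01  1.000e-04] q6 0.05 open 0.0849 F [-0.1 -0.4 -0.3] 0.0
```

jog_arm(
  steps=[
    {"delta_rot":[0,0,0],"linear":[0.0084,-0.0426,0],"grip":0.085},
    {"delta_rot":[0,0,0],"linear":[0.0084,-0.0426,0],"grip":0.085},
    {"delta_rot":[0,0,0],"linear":[0.0084,-0.0426,0],"grip":0.085},
    {"delta_rot":[0,0,0],"linear":[0.0084,-0.0426,0],"grip":0.085},
    {"delta_rot":[0,0,0],"linear":[0.0085,-0.0428,0],"grip":0.085},
    {"delta_rot":[0,0,0],"linear":[0,0,0.045],"grip":0.085},
    {"delta_rot":[0,0,0],"linear":[0,0,0.045],"grip":0.085},
    {"delta_rot":[0,0,0],"linear":[0,0,0.012],"grip":0.085},
    {"delta_rot":[0,0,0],"linear":[0,0,0],"grip":0.085},
    {"delta_rot":[0,0,0],"linear":[0,0,0],"grip":0.085},
  ],
)

```text
t: 18.6
tool_pos: [0.3814, 0.2202, 0.102]
tool_rot: [2.01, 2.415, 0.0]
contact_force: [0.6, -1.3, 0.4]
opening: 0.0852
grip_force: 0.0
```

Run:
```python
from h import *
im,W=shot('wrist','w15')
x,y=top(W,(.3805,.22),.03,.06,.04); go(x,y)
```

```text
top 1383 380.3 220.8 27.3 26.8 0.0601
t 18.65 pos [0.3822 0.2205 0.103 ] yaw 10.46 tilt [ 0.002  0.001 -1.   ] shift [ 0.0006 -0.0018 -0.    ] turn 0 shift-after-turn [ 0.0006 -0.0018 -0.    ] q6 0.17 open 0.085 F [-0.2 -0.1  0.4] 0.0
```

jog_arm(
  steps=[
    {"delta_rot":[0,0,0],"linear":[0.0005,-0.001,0.04],"grip":0.085},
    {"delta_rot":[0,0,0],"linear":[0,0,0.03],"grip":0.085},
    {"delta_rot":[0,0,0],"linear":[0,0,0.006],"grip":0.085},
    {"delta_rot":[0,0,0],"linear":[0,0,0],"grip":0.07},
    {"delta_rot":[0,0,0],"linear":[0,0,0],"grip":0.045},
    {"delta_rot":[0,0,0],"linear":[0,0,0],"grip":0.02},
    {"delta_rot":[0,0,0],"linear":[0,0,0],"grip":0.02},
    {"delta_rot":[0,0,0],"linear":[0,0,0],"grip":0.02},
    {"delta_rot":[0,0,0],"linear":[0,0,0],"grip":0.02},
    {"delta_rot":[0,0,0],"linear":[0,0,0],"grip":0.02},
  ],
  newtons=35,
)

```text
t: 19.65
tool_pos: [0.3809, 0.2209, 0.027]
tool_rot: [2.008, 2.414, 0.004]
contact_force: [-1.2, -0.5, 5.9]
opening: 0.0271
grip_force: 34.4
```

jog_arm(
  steps=[
    {"delta_rot":[0,0,0],"linear":[0,0,-0.01],"grip":0.02},
    {"delta_rot":[0,0,0],"linear":[0,0,-0.03],"grip":0.02},
    {"delta_rot":[0,0,0],"linear":[0,0,-0.04],"grip":0.02},
    {"delta_rot":[0,0,0],"linear":[0,0,-0.045],"grip":0.02},
    {"delta_rot":[0,0,0],"linear":[0,0,-0.045],"grip":0.02},
    {"delta_rot":[0,0,0],"linear":[0,0,-0.01],"grip":0.02},
    {"delta_rot":[0,0,0],"linear":[0,0,0],"grip":0.02},
    {"delta_rot":[0,0,0],"linear":[0,0,0],"grip":0.02},
  ],
)

```text
t: 20.45
tool_pos: [0.3787, 0.22, 0.2037]
tool_rot: [-2.009, -2.414, 0.003]
contact_force: [0.2, 0.0, -1.1]
opening: 0.0267
grip_force: 34.7
```

Run:
```python
from h import *
go(.5865,.2725,10.45)
im1,W=shot('side','s16'); P=W.reshape(-1,3)
for c in((.587,.280),(.56,.245)):
    m=(np.hypot(P[:,0]-c[0],P[:,1]-c[1])<.015)&(P[:,2]<.1);print('floor',m.sum(),np.median(P[m,2]))
```

```text
t 20.45 pos [0.3787 0.22   0.2037] yaw 10.47 tilt [-0.002 -0.001 -1.   ] shift [ 0.0138  0.2139 -0.0005] turn 0.02 shift-after-turn [ 0.0139  0.2138 -0.0005] q6 0.17 open 0.0267 F [ 0.2  0.  -1.1] 34.65945482254028
floor 397 0.02786359279198468
floor 112 0.07697106923328187
```

jog_arm(
  steps=[
    {"delta_rot":[0,0,0],"linear":[0.0023,0.0356,0],"grip":0.02},
    {"delta_rot":[0,0,0],"linear":[0.0023,0.0356,0],"grip":0.02},
    {"delta_rot":[0,0,0],"linear":[0.0023,0.0356,0],"grip":0.02},
    {"delta_rot":[0,0,0],"linear":[0.0023,0.0356,0],"grip":0.02},
    {"delta_rot":[0,0,0],"linear":[0.0023,0.0356,0],"grip":0.02},
    {"delta_rot":[0,0,0],"linear":[0.0023,0.0356,0],"grip":0.02},
    {"delta_rot":[0,0,0],"linear":[0,0,0],"grip":0.02},
    {"delta_rot":[0,0,0],"linear":[0,0,0],"grip":0.02},
  ],
)

```text
t: 21.3
tool_pos: [0.5861, 0.2723, 0.2017]
tool_rot: [-2.008, -2.412, 0.008]
contact_force: [-0.5, 0.4, -1.0]
opening: 0.0272
grip_force: 35.0
```

jog_arm(
  steps=[
    {"delta_rot":[0,0,0],"linear":[0,0,0.03],"grip":0.02},
    {"delta_rot":[0,0,0],"linear":[0,0,0.035],"grip":0.02},
    {"delta_rot":[0,0,0],"linear":[0,0,0.02],"grip":0.02},
    {"delta_rot":[0,0,0],"linear":[0,0,0.008],"grip":0.02},
    {"delta_rot":[0,0,0],"linear":[0,0,0.004],"grip":0.02},
    {"delta_rot":[0,0,0],"linear":[0,0,0.002],"grip":0.02},
    {"delta_rot":[0,0,0],"linear":[0,0,0],"grip":0.02},
    {"delta_rot":[0,0,0],"linear":[0,0,0],"grip":0.02},
  ],
)

```text
t: 22.1
tool_pos: [0.588, 0.273, 0.1079]
tool_rot: [2.009, 2.414, 0.003]
contact_force: [0.7, 0.6, -1.2]
opening: 0.0272
grip_force: 35.0
```

jog_arm(
  steps=[
    {"delta_rot":[0,0,0],"linear":[0,0,0.003],"grip":0.02},
    {"delta_rot":[0,0,0],"linear":[0,0,0.002],"grip":0.02},
    {"delta_rot":[0,0,0],"linear":[0,0,0.002],"grip":0.02},
    {"delta_rot":[0,0,0],"linear":[0,0,0.002],"grip":0.02},
    {"delta_rot":[0,0,0],"linear":[0,0,0.001],"grip":0.02},
    {"delta_rot":[0,0,0],"linear":[0,0,0],"grip":0.02},
    {"delta_rot":[0,0,0],"linear":[0,0,0],"grip":0.02},
  ],
)

```text
t: 22.8
tool_pos: [0.5871, 0.2727, 0.0963]
tool_rot: [-2.009, -2.415, 0.0]
contact_force: [0.1, -0.2, -0.1]
opening: 0.0271
grip_force: 35.0
```

jog_arm(
  steps=[
    {"delta_rot":[0,0,0],"linear":[0,0,0],"grip":0.03},
    {"delta_rot":[0,0,0],"linear":[0,0,0],"grip":0.04},
    {"delta_rot":[0,0,0],"linear":[0,0,0],"grip":0.06},
    {"delta_rot":[0,0,0],"linear":[0,0,0],"grip":0.075},
    {"delta_rot":[0,0,0],"linear":[0,0,0],"grip":0.075},
    {"delta_rot":[0,0,0],"linear":[0,0,-0.02],"grip":0.075},
    {"delta_rot":[0,0,0],"linear":[0,0,-0.04],"grip":0.075},
    {"delta_rot":[0,0,0],"linear":[0,0,-0.04],"grip":0.075},
    {"delta_rot":[0,0,0],"linear":[0,0,-0.03],"grip":0.075},
    {"delta_rot":[0,0,0],"linear":[0,0,0],"grip":0.075},
  ],
)

```text
t: 23.8
tool_pos: [0.59, 0.2738, 0.2336]
tool_rot: [2.005, 2.41, 0.015]
contact_force: [-0.4, 0.7, -0.0]
opening: 0.0749
grip_force: 0.0
```

jog_arm(
  steps=[
    {"delta_rot":[0,0,0],"linear":[0,-0.03,0],"grip":0.075},
    {"delta_rot":[0,0,0],"linear":[0,-0.04,0],"grip":0.075},
    {"delta_rot":[0,0,0],"linear":[0,-0.04,0],"grip":0.075},
    {"delta_rot":[0,0,0],"linear":[0,0,0],"grip":0.075},
    {"delta_rot":[0,0,0],"linear":[0,0,0],"grip":0.075},
    {"delta_rot":[0,0,0],"linear":[0,0,0],"grip":0.075},
  ],
)

```text
t: 24.4
tool_pos: [0.4798, 0.2529, 0.2264]
tool_rot: [2.009, 2.414, 0.001]
contact_force: [0.7, 0.4, -1.4]
opening: 0.0748
grip_force: 0.0
```

Run:
```python
from h import *
im,W=shot('scene','s17');im1,W1=shot('side','s18')
for X,o in((W,(.004,-.005)),(W1,(0,0))):
    top(X,(.598+o[0],.217+o[1]),.028,.13,0); top(X,(.587+o[0],.272+o[1]),.022,.13,0)
    P=X.reshape(-1,3);m=(np.hypot(P[:,0]-.56,P[:,1]-.245)<.012);print('round floor',np.median(P[m,2]))
    r=P[:,:2]-np.array([.6335,.0166])-o;a=np.radians(10.45);s=r@[np.cos(a),np.sin(a)];t=r@[-np.sin(a),np.cos(a)]
    for q in(-1,1): m=(t*q>.05)&(t*q<.09)&(abs(s)<.04)&(P[:,2]>.1)&(P[:,2]<.125);print('dish end z',np.percentile(P[m,2],80).round(4))
c=im[160:290,260:440]; cv2.imwrite('pics/c17.png',cv2.resize(c,None,fx=4,fy=4,interpolation=2)[:,:,::-1])
print(ctrl.get_obs()['t'])
```

```text
top 156 602.4 211.5 38.8 38.8 0.1278
top 76 590.6 266.3 26.8 25.3 0.1275
round floor 0.2936284330791684
dish end z 0.1144
dish end z 0.1142
top 215 599.1 216.7 37.4 38.5 0.1291
top 130 587.3 270.9 25.9 26.4 0.129
round floor 0.07051913422269532
dish end z 0.1152
dish end z 0.1157
24.5
```

View pics/c17.png

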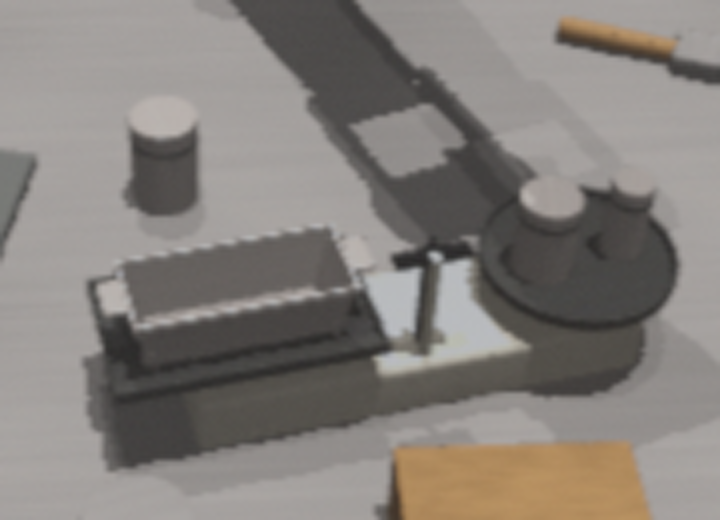

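The dish is upright in the oblong pan, both weights stand on the round pan at (550,225) and (630,210), and both pans are level at 0.070.

```bash
python3 -c "
from station import ctrl
print(ctrl.finish_job())"
```

```text
the job is handed in; nothing more can be done
None
```

The job is handed in at about 24.5 s of the 72 s allowed: the dish is upright in the oblong pan, the 100 g and 200 g weights stand on the round pan, and both pans measured level; the hand-in gave no verdict.

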